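# Fit the slicing blade over its locating pin

### The job

Fit the notched slicing blade into the fruit slicer: lay it flat in the bed with its notch over the locating pin, the pin at the very bottom of the notch, feeling for the pin gently because its adjuster may stand anywhere along its slot. Then slide the keeper fully home over the blade's near end, and leave the other plate and everything else where they are.

Things in the scene. Friction and masses are not known exactly. Their poses are not given: they have to be found in the camera images.
- slicer: White plastic fruit slicer, fixed, 310 (x) x 120 (y) x 24 mm; origin under its centre on the counter, z up, x along its length from keeper to pin. Its flat top, z = 24 mm, is the bed. Two side rails 5 mm high run from x = -40 to +95 mm, inner faces at y = -48 and +48 mm; from x = +105 mm a step is 4 mm high.
- pin_mid (a point): Middle of the dark cross slot in the bed, at bed height; axes as the slicer's, where it is at x = 61, y = 0, z = 24 mm. In the slot stands a round steel locating pin, 8 mm across, 7 mm high above the bed. A stiff adjuster has set it anywhere from y = -14 to +14 mm; this is not measured: see it or feel for it. Gentle contact does not move it.
- seat (a point): On the bed at slicer x = 20, y = 0, z = 24 mm; axes as the slicer's. With the blade flat and the pin at the bottom of its notch, the blade's origin is here in x and z, and off in y by as much as the pin is (play 1.3 mm either way). More than 60 N between blade and slicer, pin or keeper, knocks included, damages it: land at 10 mm/s or less and feel with 3 to 8 N.
- blade: Loose steel slicing blade, a flat plate 110 (x) x 62 (y) x 4 mm, 0.12 to 0.25 kg; origin at the centre of its underside, z up. In the middle of its +x end an open notch, 10.6 mm wide (2.6 mm wider than the pin) and 18 mm deep. On top, in its middle, an upright grey grip tab 34 (x) x 12 (y) mm, its top 34 mm above the underside. It goes into the slicer with its notched end towards the slicer's +x.
- notch_root (a point): Middle of the bottom of the blade's notch, on the underside, 37 mm from the blade's origin along its +x; axes as the blade's. With the pin at the bottom of the notch this point is 4 mm short of the pin's axis in x.
- shredder: The other plate, not to be used: the same size, tab and steel, but with rows of small dark holes and no notch; origin at the centre of its underside. The two plates may be in either place.
- keeper (a joint): Travel of the grey keeper along the slicer's +x: 0 to 0.006 m at the start (open), 0.035 m fully home. About 3 N of friction; stays where left. A block 37 (x) x 50 (y) x 9 mm on the bed with a 10 mm tongue that goes over a flat-lying blade's near end with 1.8 mm to spare; home, its face is 1.5 mm behind a fully seated blade. A blade lying too far back blocks it.
- keeper_grip (a point): Centre of the top of the keeper's upright grip, 30 (x) x 12 (y) x 28 mm high, on the keeper's block: it is 60.8 mm above the counter, at slicer x = -90 mm plus the joint's value, y = 0.
- jam_jar: Closed glass jam jar, 86 mm across, 97 mm high; origin under its centre. Bystander.
- glass_lid: Glass jar lid lying flat, 86 mm across, 14 mm high; origin under its centre. Bystander.
- spoon: Wooden spoon lying on the counter, 200 mm long along its x; origin under its middle. Bystander.
- bowl: White bowl, 110 mm across, 50 mm high; origin under its centre. Bystander.
- mug: Blue mug, 76 mm across, 85 mm high, handle to its +y; origin under its centre. Bystander.
Mind the look-alikes: they are no part of the job. What is shaped like the blade but turquoise or yellow is not meant.

How it is judged (in metres and radians):
On the way, in this order (a step that is already met when the one before it is completed fails the run):
1. the blade lies flat in the bed with the pin at least 4 mm into its notch (z of each of notch_root, blade in the frame of slicer below 0.0265 m and angle between blade's own z axis and vertical below 0.04 rad and angle between the x axis of blade and the x axis of slicer, either way round below 0.2 rad and y of notch_root in the frame of pin_mid between -0.0185 and 0.0185 m and x of notch_root in the frame of pin_mid between -0.0155 and 0.001 m), for 0.2 s.
2. the keeper is slid fully home (value of joint keeper above 0.031 m), for 0.2 s.
At the end, for the whole second after the job is handed in: The notched blade lies at rest, flat on the slicer's bed (within 2.5 mm of height and 0.04 rad), lengthwise within 0.2 rad and between the rails (notch within 18.5 mm of the slot's middle), the pin in its notch and within 3.5 mm of the notch's bottom; the keeper is within 4 mm of fully home (z of each of notch_root, blade in the frame of slicer below 0.0265 m and angle between blade's own z axis and vertical below 0.04 rad and angle between the x axis of blade and the x axis of slicer, either way round below 0.2 rad and y of notch_root in the frame of pin_mid between -0.0185 and 0.0185 m and x of notch_root in the frame of pin_mid between -0.0075 and 0.001 m and value of joint keeper above 0.031 m and linear speed of blade below 0.01 m/s); the robot touches nothing.
It fails at once if the blade is pressed on the slicer, its pin or its keeper with more than 60 N (contact force between blade and slicer above 60 N).
It fails at once if the shredding plate is moved more than 3 cm (distance of shredder from where it was at the start of the episode above 0.03 m).
It fails at once if the jam jar, glass lid, wooden spoon, bowl or mug is moved more than 3 cm (distance of any of jam_jar, glass_lid, spoon, bowl, mug from where it was at the start of the episode above 0.03 m).
It also fails if it takes over 64 s, if anything falls off the work surface, if the arm or the gripper's body presses on something with over 40 N, if the wrist force passes 120 N, or if a joint passes its speed limit or range.

### The arm

A 6-joint arm with a two-finger parallel gripper is mounted at the origin on the work surface. World frame = base frame: x ahead of the robot, y to its left, z up, the work surface at z = 0. Lengths are in mm, angles in rad, forces in N, time in s.
With the tool pointing down it reaches from about 400 to 925 mm from the base axis. Payload 12.5 kg.
Tool frame: the origin (TCP) lies midway between the tips of the shut fingers; the grasp point (between the pads) lies 19 mm behind it (env.pinch_z is the z of the grasp point in the tool frame, in mm); z points along the fingers, y is the line along which they close (so a half turn about z gives the same grasp; the last joint's range is limited). The gripper opens to 95 mm and grips with 3 to 60 N. Pads are 20 mm wide; open, the fingers measure 119 mm over their backs; the gripper's body (75 mm by 180 mm) begins 59 mm behind the grasp point.
Start: joints at [-1.32, 0.491, 1.559, -0, 1.092, -0.106], TCP at [218.322, -585.647, 214.661] pointing down, gripper open.
Joint ranges: [-3.1, 3.1], [-0.84, 2.19], [0.05, 2.79], [-1.13, 4.28], [0.06, 2.93], [-2.69, 2.69]. Speed limits (rad/s): [2.22, 2.22, 2.79, 3.14, 3.14, 3.14].

### API

Orientations are given as [roll, pitch, yaw] about the fixed x, y, z axes, in that order (R = Rz(yaw) Ry(pitch) Rx(roll)).
In Python, from cell import env, eyes gives the robot as it stands.
- The arm moves only by the shell command python3 -m inch 'ROWS'. ROWS is JSON, a list of rows, each a list of 3 entries, a list of its own where there are three numbers: the shift along the tool's x, y, z in units of 60 mm (1.0 is 60 mm), then the turn about the tool's z in units of 5 degrees (1.0 is 5 degrees), then the closure, from -1 (fully open) to 1 (shut). In form: [[[tx, ty, tz], turn, claw], ...]. A call has exactly 10 rows; each row shifts and turns the commanded pose from where the row before left it, along the tool's axes as they then stand; what a row does not reach is not made up. A row lasts 1/8 s, in which the tool goes at most 62.5 mm and 10.7 degrees, less where a joint would pass 70% of its speed; a pose out of reach is approached as far as the arm can. A call is refused whole if a number of a shift passes 1 or a number of a turn 1, either way. A call with a gripper value outside its range is refused whole. The fingers move at their own pace and stop on an object; the grip force is fixed at half the most. Time passes only in rows, so rows that do not move let the fingers close, or fill a call up. It gives the time, the measured TCP pose, the force, the opening and the grip force at its end, in the units of the state.
- env.state(): the state, without advancing time (a new reading comes with each control period).
- eyes.read_camera(name): name is "side" or "top"; returns a dict with "pixels" (400x640x3 uint8, red, green, blue), "fx", "fy", "cx", "cy" (pixels), "distortion" ([k1, k2, p1, p2, k3] as OpenCV has them; the pictures are not rectified), "extrinsics" (4x4, takes a point from world to camera coordinates). Camera axes: x right, y down, z forward; pixel columns grow to the right and rows downward; lengths in mm; the calibration is good to about 2 mm. A picture is of the moment at which its call begins. There is no depth.
- env.job_done(): hands the job in; it is judged then, once.
Trained networks look in a picture, given as the dict that the camera call returned (one of the last four; its "shot" number tells which), for a name from the list of things; names that differ only in an ending like _2 or _b are one class to them, and where a whole thing is asked for, a point or a joint stands for the part that bears it (a point fixed in the world has none). Each returns a list of dicts, best first, with "score" (0 to 1); they miss things now and then, are a little off and sometimes report something else, mostly with a low value. They report only what shows in the picture. A call takes as long as a camera call. They do not tell look-alikes from the thing itself.
- eyes.boxes_of(name, picture): "centre" ([row, column] in pixels, amid what is visible of it).
- eyes.cut_out(name, picture): "mask" (400x640 bool, what is visible of it) and "centre" ([row, column] in pixels, amid what is visible of it).
- eyes.spot_point(name, picture): "centre" ([row, column] in pixels: a listed point, or the origin of a listed thing).
The state is a dict: "t": time; "joints": joint angles; "qvel": joint speeds; "tau": joint torques, N m; "eef_pos": TCP position; "tcp_rot": TCP orientation; "ft_force": force on the tool from outside, world axes, zero at the start; "moment": the same for the moment, N m; "opening": opening from 0.0 (shut) to 1.0 (fully open); "grip_force": force on a finger pad.
Only numpy, scipy, OpenCV 4.12 (cv2) and the standard library are available. Lean on these libraries where they do the work, as an engineer would, in place of code of your own. Each camera call takes 0.05 s, during which the arm holds its last target. There are 200 camera calls.

## Working session

There is one attempt and no reset: what is moved stays moved. The work goes in short steps, Python scripts to look and compute and a shell command to move; the robot and the scene stay as the last step left them, time stands still between calls to the robot, and variables do not carry over. Pictures are saved under pics/ and viewed, at most 10 in all, crops included, and the job is handed in when it is done.

```bash
ls; mkdir -p pics
cat > h.py <<'E'
import numpy as np, cv2
from cell import env, eyes
def ray(pic,rc):
    K=np.array([[pic["fx"],0,pic["cx"]],[0,pic["fy"],pic["cy"]],[0,0,1.]])
    p=cv2.undistortPoints(np.array([[[rc[1],rc[0]]]],float),K,np.array(pic["distortion"],float))[0,0]
    T=np.array(pic["extrinsics"]);R,t=T[:3,:3],T[:3,3]
    return -R.T@t, R.T@np.array([p[0],p[1],1.])
def at_z(pic,rc,z):
    o,d=ray(pic,rc); return o+d*(z-o[2])/d[2]
def proj(pic,P):
    K=np.array([[pic["fx"],0,pic["cx"]],[0,pic["fy"],pic["cy"]],[0,0,1.]])
    T=np.array(pic["extrinsics"])
    return cv2.projectPoints(np.array(P,float).reshape(-1,3),cv2.Rodrigues(T[:3,:3])[0],T[:3,3],K,np.array(pic["distortion"],float))[0].reshape(-1,2)[:,::-1]
E
python3 - <<'E'
from h import *
np.set_printoptions(precision=1,suppress=True)
for c in ("top","side"):
    p=eyes.read_camera(c); cv2.imwrite(f"pics/{c}0.png",p["pixels"][:,:,::-1])
    print(c,ray(p,(200,320)))
    for n,z in (("slicer",0),("pin_mid",24),("seat",24),("blade",0),("notch_root",0),("shredder",0),("keeper_grip",60.8),("jam_jar",0),("glass_lid",0),("spoon",0),("bowl",0),("mug",0)):
        for d in eyes.spot_point(n,p)[:3]: print(n,round(d["score"],2),np.array(d["centre"]),at_z(p,d["centre"],z))
print(env.state(),env.pinch_z)
E
```

```text
pics
top (array([ 384.5,  -15.4, 1053. ]), array([ 0.1,  0. , -1. ]))
slicer 0.89 [182.6 250.3] [575.7 174.2   0. ]
slicer 0.5 [159.7 399.9] [ 638.5 -231.7    0. ]
slicer 0.45 [213.5 360.6] [ 491.6 -122.3    0. ]
pin_mid 0.64 [164.4 258.2] [620.4 149.9  24. ]
seat 0.77 [174.5 254.4] [593.1 159.5  24. ]
blade 0.91 [313.4 416.8] [ 229.9 -265.7    0. ]
blade 0.86 [227.9 364.6] [ 453.1 -132.4    0. ]
blade 0.68 [176.2 333.8] [592.8 -51.4   0. ]
notch_root 0.87 [212.4 361.3] [ 494.5 -124.2    0. ]
notch_root 0.85 [300.6 428.5] [ 262.5 -297.2    0. ]
notch_root 0.67 [187.2 324.9] [562.7 -27.3   0. ]
shredder 0.63 [161.  397.8] [ 634.8 -225.8    0. ]
keeper_grip 0.76 [213.5 240.4] [485.6 186.6  60.8]
keeper_grip 0.33 [226.6 365.2] [ 452.4 -127.2   60.8]
jam_jar 0.87 [158.8 163.9] [643.1 415.6   0. ]
glass_lid 0.61 [122.9 357.3] [ 742.4 -117.2    0. ]
spoon 0.9 [188.  471.4] [ 560.4 -424.8    0. ]
bowl 0.74 [214.5 362.4] [ 488.9 -127.1    0. ]
bowl 0.7 [243.4 437.6] [ 411.4 -326.1    0. ]
bowl 0.46 [124.  356.7] [ 739.3 -115.5    0. ]
mug 0.63 [251.2 153.2] [390.4 432.1   0. ]
side (array([3
[... 547 characters left out ...]
ip 0.75 [273.9 321.4] [480.6 197.7  60.8]
jam_jar 0.73 [357.4 231.2] [643.8 411.    0. ]
glass_lid 0.83 [207.4 250. ] [ 743.9 -120.7    0. ]
spoon 0.69 [160.  322.1] [ 567.7 -423.2    0. ]
bowl 0.79 [179.  363.2] [ 418.  -317.4    0. ]
bowl 0.59 [274.9 287.4] [574.6 149.6   0. ]
mug 0.6 [383.9 351.1] [387.1 440.8   0. ]
{'t': 1.3, 'joints': array([-1.3,  0.5,  1.6,  0. ,  1.1, -0.1]), 'qvel': array([ 0., -0.,  0.,  0.,  0., -0.]), 'tau': array([  0. , -61.2, -25.8,   0.1,   0. ,   0. ]), 'eef_pos': array([ 218.3, -585.7,  214.7]), 'tcp_rot': array([3.1, 0. , 0.4]), 'ft_force': array([-0.4,  0.1,  1. ]), 'moment': array([ 0., -0., -0.]), 'grip_force': 0.0, 'opening': 1.0002426181516506} -18.8
```

View pics/top0.png

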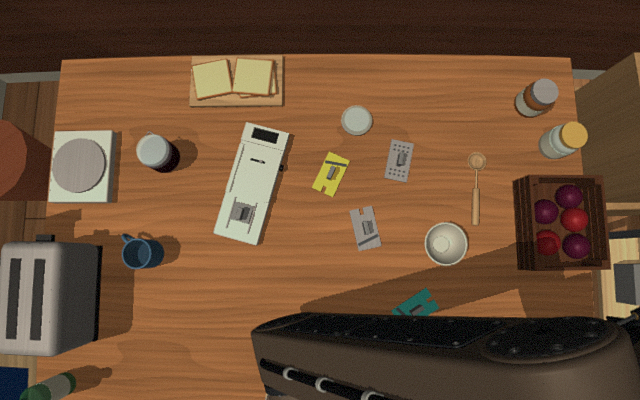

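View pics/side0.png

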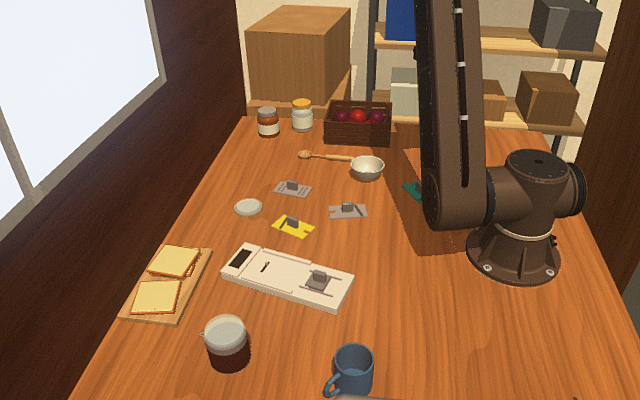

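Top view: the slicer is around (183,252). The grey notched blade is at (228,365), its notch pointing up at about (210,361). The shredder is at (160,399), and the yellow and turquoise plates are decoys. Next I refine the poses.

Run:
```python
from h import *
np.set_printoptions(precision=1,suppress=True)
tiles=[]
for c in ("top","side"):
    p=eyes.read_camera(c)
    for n,z in (("slicer",24),("blade",4)):
        for d in eyes.cut_out(n,p)[:4]:
            m=d["mask"].astype(np.uint8); cs=max(cv2.findContours(m,0,1)[0],key=cv2.contourArea)[:,0,:]
            P=np.array([at_z(p,(v,u),z)[:2] for u,v in cs],np.float32)
            r=cv2.minAreaRect(P); print(c,n,round(d["score"],2),np.array(d["centre"]),[np.round(x,1) for x in r], )
    im=p["pixels"][:,:,::-1]
    for (r,cc,s) in ([(228,365,30),(162,258,25)] if c=="top" else [(211,346,30),(267,265,25)]):
        tiles.append(cv2.resize(im[r-s:r+s,cc-s:cc+s],(300,300),interpolation=cv2.INTER_CUBIC))
cv2.imwrite("pics/crop.png",np.vstack([np.hstack(tiles[:2]),np.hstack(tiles[2:])]))
```

```text
top slicer 0.97 [180.2 249.8] [array([570.9, 164.2]), array([130.7, 310.3]), np.float64(74.8)]
top blade 0.82 [174.9 333.3] [array([598.1, -41.5]), array([ 63.1, 111.3]), np.float64(64.8)]
top blade 0.72 [310.3 417.2] [array([ 242.1, -260.6]), array([ 65.2, 111.6]), np.float64(30.5)]
top blade 0.69 [227.5 363.2] [array([ 453. , -132.3]), array([107.3,  62.2]), np.float64(11.3)]
side slicer 0.97 [274.4 288.8] [array([571.6, 176.7]), array([142.2, 321.8]), np.float64(74.0)]
side blade 0.79 [192.7 417. ] [array([ 265.5, -259.6]), array([123.2,  62.9]), np.float64(88.4)]
side blade 0.66 [228.7 293.1] [array([595. , -40.3]), array([ 68.7, 109.4]), np.float64(64.3)]
```

View pics/crop.png

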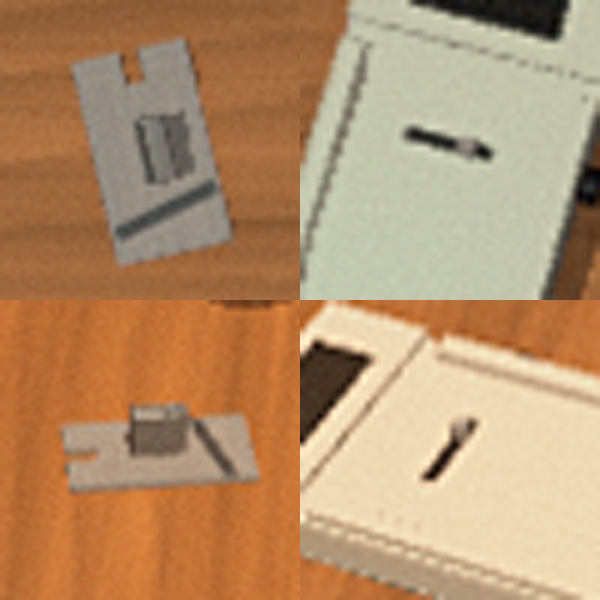

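The crop shows the pin as a bright blob right of the slot's middle, at about (161.5,261.3) in the full picture, so on the slicer's -y side. The blade's corners and notch are clear too. Now I work out the metric poses.

Run:
```python
from h import *
np.set_printoptions(precision=1,suppress=True)
p=eyes.read_camera("top")
B=lambda x,y,z:at_z(p,(198+y/5-.4,335+x/5-.4),z)
S=lambda x,y,z:at_z(p,(137+y/6-.4,233+(x-300)/6-.4),z)
FL,FR,RR,RL=[B(*q,4) for q in((73,64),(185,40),(231,240),(120,265))]
print("blade c",(FL+FR+RR+RL)/4); 
for v in(FL-RL,FR-RR): print(np.degrees(np.arctan2(v[1],v[0])),np.linalg.norm(v))
v=FL-FR; print(np.degrees(np.arctan2(v[1],v[0]))-90,np.linalg.norm(v)); print("notchroot",B(135,84,4), "tab top c",B(148,150,34))
a,b=S(405,132,24),S(493,156,24); v=a-b
print("slot",a,b,(a+b)/2,np.degrees(np.arctan2(v[1],v[0]))-90,"pin",S(470,147,31))
# slicer edges by mask
m=eyes.cut_out("slicer",p)[0]["mask"].astype(np.uint8); cs=max(cv2.findContours(m,0,1)[0],key=cv2.contourArea)[:,0,:]
P=np.array([at_z(p,(v,u),24)[:2] for u,v in cs],np.float32)
th=np.radians(-15.2);R=np.array([[np.cos(th),-np.sin(th)],[np.sin(th),np.cos(th)]])
print(cv2.boxPoints(cv2.minAreaRect(P)))
Q=P@R # slicer-aligned
print("ext",Q.min(0),Q.max(0))
for s in(1,-1):
  E=np.array([ [x0,(Q[(abs(Q[:,0]-x0)<6),1]*s).max()*s] for x0 in range(int(Q[:,0].min())+15,int(Q[:,0].max())-15,8) if (abs(Q[:,0]-x0)<6).any()])
  k=np.polyfit(E[:,0],E[:,1],1); print(s,"tilt deg",np.degrees(k[0]),"y med",np.median(E[:,1]))
e=eyes.boxes_of("keeper_grip",p)[:2]; print([ (x["centre"],x["score"]) for x in e])
g=at_z(p,(213.5,240.4),60.8); print("keeper in aligned",g[:2]@R,"pinmid",((a+b)/2)[:2]@R)
q=eyes.read_camera("side")
SS=lambda x,y,z:at_z(q,(242+(y-300)/6-.4,240+(x-300)/6-.4),z)
a,b=SS(425,480,24),SS(475,420,24);v=b-a
print("side slot",a,b,(a+b)/2,"pin",SS(462,425,31))
BB=lambda x,y,z:at_z(q,(181+(y-300)/5-.4,316+x/5-.4),z)
c=[BB(*w,4) for w in((62,428),(245,415),(260,480),(70,492))]; print("side blade",sum(c)/4,c, "tab",BB(159,410,34))
```

```text
blade c [ 452.8 -133.1    4. ]
12.545761254762642 108.84400917067265
11.950119047190903 108.44895829329184
12.045416822173763 61.20334134772305
notchroot [ 488.7 -124.5    4. ] tab top c [ 451.7 -127.6   34. ]
slot [636.3 172.   24. ] [625.2 132.5  24. ] [630.8 152.2  24. ] -15.674008564228288 pin [627.7 141.8  31. ]
[[403.4 140.8]
 [705.3  58.8]
 [740.1 186.7]
 [438.2 268.7]]
ext [352.4 241.7] [665.2 374.2]
1 tilt deg 0.4667416457684317 y med 372.59835705434125
-1 tilt deg -0.3145219303493331 y med 249.30871046585804
[([211.6, 242.8], 0.92)]
keeper in aligned [419.7 307.4] pinmid [568.8 312.3]
side slot [636.6 170.9  24. ] [624.4 132.7  24. ] [630.5 151.8  24. ] pin [626.8 143.8  31. ]
side blade [ 451.1 -130.5    4. ] [array([ 511.1, -148.7,    4. ]), array([ 403.9, -174.8,    4. ]), array([ 390.9, -111.3,    4. ]), array([498.4, -86.9,   4. ])] tab [ 451.9 -131.8   34. ]
```

```bash
cat >> h.py <<'E'
from scipy.spatial.transform import Rotation as Ro
def go(pos,yaw_deg=None):
    """print shift to pos in tool axes (60 mm units) as it stands / after the turn, and the turn in 5 deg units"""
    s=env.state(); R=Ro.from_euler("xyz",s["tcp_rot"]); y=np.degrees(s["tcp_rot"][2])
    d=np.array(pos)-s["eef_pos"]; t=0 if yaw_deg is None else -((yaw_deg-y+180)%360-180)
    R2=R*Ro.from_euler("z",t,degrees=True)
    print("pos",s["eef_pos"].round(1),"rpy",s["tcp_rot"].round(4),"t",round(s["t"],2),"F",s["ft_force"].round(1))
    print("shift now",(R.inv().apply(d)/60).round(3),"after turn",(R2.inv().apply(d)/60).round(3),"turn",round(t/5,2))
E
python3 -c "
from h import *
go((452,-132,120),12.5)"
```

```text
pos [ 218.3 -585.6  214.7] rpy [3.1415 0.     0.3568] t 1.8 F [-0.6 -0.9  0. ]
shift now [ 6.29  -5.724  1.577] after turn [ 5.439 -6.539  1.577] turn 1.59
```

```bash
python3 -m inch '[[[0,0,0],0.8,-1],[[0,0,0],0.8,-1],[[0.6,-0.75,0.2],0,-1],[[0.65,-0.78,0.2],0,-1],[[0.65,-0.78,0.2],0,-1],[[0.65,-0.78,0.2],0,-1],[[0.65,-0.78,0.2],0,-1],[[0.65,-0.78,0.2],0,-1],[[0.65,-0.78,0.2],0,-1],[[0.65,-0.78,0.2],0,-1]]'; python3 -c "
from h import *
go((452,-132,9),12.5)"
```

```text
t: 3.05
eef_pos: [440.7, -153.6, 118.5]
tcp_rot: [3.141, -0.001, 0.217]
ft_force: [1.3, -1.3, 0.2]
opening: 1.001
grip_force: 0.0
pos [ 440.7 -153.6  118.5] rpy [ 3.1409e+00 -7.0000e-04  2.1690e-01] t 3.05 F [ 1.3 -1.3  0.2]
shift now [ 0.26  -0.312  1.826] after turn [ 0.261 -0.312  1.826] turn -0.01
```

```bash
python3 -m inch '[[[0.26,-0.31,0.4],0,0.2],[[0,0,0.5],0,0.3],[[0,0,0.5],0,0.3],[[0,0,0.3],0,0.3],[[0,0,0.1],0,0.3],[[0,0,0],0,1],[[0,0,0],0,1],[[0,0,0],0,1],[[0,0,0],0,1],[[0,0,0],0,1]]'
python3 - <<'E'
from h import *
go((452,-132,9),12.5)
p=eyes.read_camera("top");q=eyes.read_camera("side")
im=[cv2.resize(a["pixels"][r-40:r+40,c-50:c+50,::-1],(400,320),interpolation=2) for a,r,c in((p,228,365),(q,211,346))]
cv2.imwrite("pics/grasp.png",np.hstack(im))
E
```

```text
t: 4.3
eef_pos: [451.2, -133.8, 11.0]
tcp_rot: [3.141, -0.001, 0.217]
ft_force: [-0.2, -0.3, 6.4]
opening: 0.123
grip_force: 30.0
pos [ 451.2 -133.8   11. ] rpy [ 3.141e+00 -6.000e-04  2.172e-01] t 4.3 F [-0.2 -0.3  6.4]
shift now [ 0.02  -0.027  0.034] after turn [ 0.02  -0.027  0.034] turn -0.01
```

View pics/grasp.png

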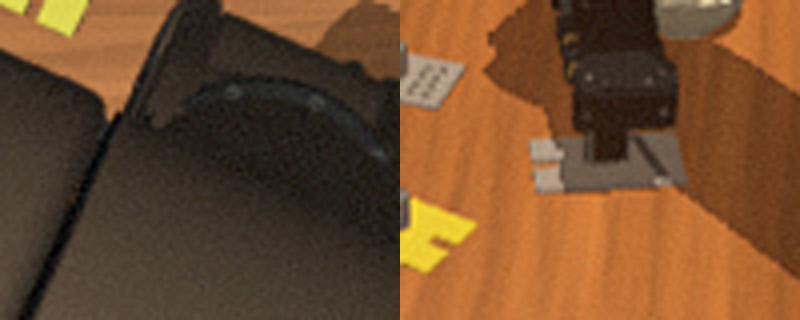

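The blade is gripped: opening 11.7 mm on the 12 mm tab, and in the side view it lies flat in the fingers. I lift it and check.

```bash
python3 -m inch '[[[0,0,-0.1],0,1],[[0,0,-0.3],0,1],[[0,0,-0.5],0,1],[[0,0,-0.5],0,1],[[0,0,-0.2],1,1],[[0,0,0],1,1],[[0,0,0],1,1],[[0,0,0],1,1],[[0,0,0],1,1],[[0,0,0],0.57,1]]'; python3 -c "
from h import *
go((566.8,159.8,75),-15.3)"
```

```text
t: 5.65
eef_pos: [450.8, -133.6, 106.8]
tcp_rot: [3.142, 0.0, -0.271]
ft_force: [0.1, 0.7, -1.6]
opening: 0.122
grip_force: 30.0
pos [ 450.8 -133.6  106.8] rpy [ 3.1415e+00  2.0000e-04 -2.7110e-01] t 5.65 F [ 0.1  0.7 -1.6]
shift now [ 0.553 -5.23   0.53 ] after turn [ 0.574 -5.227  0.53 ] turn -0.05
```

```bash
python3 -m inch '[[[0.03,-0.3,0],0,1],[[0.07,-0.65,0],0,1],[[0.07,-0.75,0],0,1],[[0.09,-0.75,0],0,1],[[0.08,-0.75,0],0,1],[[0.08,-0.75,0],0,1],[[0.08,-0.7,0],0,1],[[0.04,-0.4,0],0,1],[[0.03,-0.18,0.2],0,1],[[0,0,0.33],-0.05,1]]'
python3 - <<'E'
from h import *
go((566.8,159.8,75),-15.3)
p=eyes.read_camera("top");q=eyes.read_camera("side")
im=[cv2.resize(a["pixels"][r-50:r+50,c-65:c+65,::-1],None,fx=s,fy=s,interpolation=2) for a,r,c,s in((q,270,290,6),)]
cv2.imwrite("pics/hover.png",im[0])
E
```

```text
t: 6.9
eef_pos: [567.4, 159.6, 74.2]
tcp_rot: [-3.142, -0.0, -0.264]
ft_force: [0.1, 0.5, -0.9]
opening: 0.122
grip_force: 30.0
pos [567.4 159.6  74.2] rpy [-3.1416e+00 -5.0000e-04 -2.6420e-01] t 6.9 F [ 0.1  0.5 -0.9]
shift now [-0.01  -0.    -0.014] after turn [-0.01  -0.    -0.014] turn 0.03
```

View pics/hover.png

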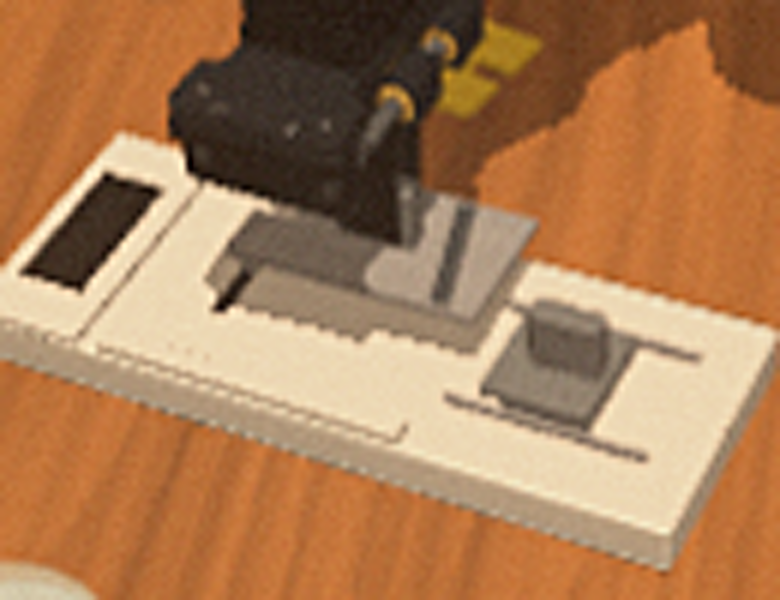

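Run:
```python
from h import *
np.set_printoptions(precision=1,suppress=True)
q=eyes.read_camera("side")
H=lambda x,y,z:at_z(q,(220+y/6-.4,225+x/6-.4),z)
th=np.radians(-15.3);R=np.array([[np.cos(th),-np.sin(th)],[np.sin(th),np.cos(th)]]);c=np.array([571.9,168.1])
L=lambda P:(P[:2]-c)@R
print("tool",L(env.state()["eef_pos"]))
for n,v in dict(rear_my=(538,220,67.2),rear_py=(470,320,67.2),front_my=(250,212,67.2),kgrip=(568,308,60.8),ktongue_py=(483,380,33),kback_py=(590,420,33),slotend=(220,308,24),step_line=(82,335,24),step2=(200,185,24),end_py=(668,540,24),end_my=(778,335,24),rail_end_py=(405,430,29)).items(): print(n,L(H(*v)))
```

```text
tool [ -2.7 -10.4]
rear_my [-58.6 -38.8]
rear_py [-57.9  23.8]
front_my [51.   1.3]
kgrip [-87.3  -2.8]
ktongue_py [-60.6  20.9]
kback_py [-108.    24.8]
slotend [60.9 16.9]
step_line [105.3  52.8]
step2 [106.6 -47.2]
end_py [-156.    62.8]
end_my [-155.9  -55.7]
rail_end_py [-42.3  53.7]
```

```bash
python3 -m inch '[[[0.025,-0.01,0.1],0,1],[[0,0,0.2],0,1],[[0,0,0.15],0,1],[[0,0,0.07],0,1],[[0,0,0.03],0,1],[[0,0,0.02],0,1],[[0,0,0.02],0,1],[[0,0,0.02],0,1],[[0,0,0.02],0,1],[[0,0,0],0,1]]'; python3 -m inch '[[[0,0,0.01],0,1],[[0,0,0],0,1],[[0,0,0],0,1],[[0,0,0],0,1],[[0,0,0],0,1],[[0,0,0],0,1],[[0,0,0],0,1],[[0,0,0],0,1],[[0,0,0],0,1],[[0,0,0],0,1]]'
```

```text
t: 8.3
eef_pos: [568.9, 159.9, 36.9]
tcp_rot: [3.141, 0.0, -0.265]
ft_force: [-0.1, 0.1, -0.6]
opening: 0.126
grip_force: 30.0
t: 9.55
eef_pos: [568.9, 159.9, 36.4]
tcp_rot: [3.141, -0.0, -0.265]
ft_force: [-0.6, -0.3, -1.5]
opening: 0.123
grip_force: 30.0
```

```bash
python3 -m inch '[[[0,0,0.01],0,1],[[0,0,0],0,1],[[0,0,0.01],0,1],[[0,0,0],0,1],[[0,0,0],0,1],[[0,0,0],0,1],[[0,0,0],0,1],[[0,0,0],0,1],[[0,0,0],0,1],[[0,0,0],0,1]]'; python3 -m inch '[[[0,0,0.01],0,1],[[0,0,0],0,1],[[0,0,0],0,1],[[0,0,0],0,1],[[0,0,0],0,1],[[0,0,0],0,1],[[0,0,0],0,1],[[0,0,0],0,1],[[0,0,0],0,1],[[0,0,0],0,1]]'
```

```text
t: 10.8
eef_pos: [569.0, 159.9, 35.2]
tcp_rot: [3.142, -0.0, -0.265]
ft_force: [0.2, 0.3, -2.2]
opening: 0.124
grip_force: 30.0
t: 12.05
eef_pos: [569.0, 159.9, 35.1]
tcp_rot: [-3.142, -0.0, -0.264]
ft_force: [-1.9, -0.4, 5.8]
opening: 0.123
grip_force: 30.0
```

```bash
python3 -m inch '[[[0.01,0,-0.003],0,1],[[0.01,0,0],0,1],[[0.01,0,0],0,1],[[0.01,0,0],0,1],[[0.01,0,0],0,1],[[0.01,0,0],0,1],[[0,0,0],0,1],[[0,0,0],0,1],[[0,0,0],0,1],[[0,0,0],0,1]]'; python3 -m inch '[[[0.01,0,0],0,1],[[0.01,0,0],0,1],[[0.01,0,0],0,1],[[0,0,0],0,1],[[0,0,0],0,1],[[0,0,0],0,1],[[0,0,0],0,1],[[0,0,0],0,1],[[0,0,0],0,1],[[0,0,0],0,1]]'
```

```text
t: 13.3
eef_pos: [572.3, 159.1, 35.1]
tcp_rot: [3.142, 0.0, -0.264]
ft_force: [-4.2, 2.1, 6.9]
opening: 0.125
grip_force: 30.0
t: 14.55
eef_pos: [574.0, 158.6, 35.1]
tcp_rot: [3.142, 0.0, -0.265]
ft_force: [-3.2, 1.0, 6.9]
opening: 0.121
grip_force: 30.0
```

```bash
python3 -m inch '[[[0.01,0,-0.004],0,1],[[0.01,0,0],0,1],[[0.01,0,0],0,1],[[0.01,0,0],0,1],[[0,0,0],0,1],[[0.01,0,0],0,1],[[0,0,0],0,1],[[0,0,0],0,1],[[0,0,0],0,1],[[0,0,0],0,1]]'
python3 - <<'E'
from h import *
q=eyes.read_camera("side")
cv2.imwrite("pics/slide.png",cv2.resize(q["pixels"][220:320,205:335,::-1],None,fx=6,fy=6,interpolation=2))
E
```

```text
t: 15.8
eef_pos: [577.1, 157.7, 35.1]
tcp_rot: [3.142, -0.0, -0.265]
ft_force: [-3.5, 0.7, 4.8]
opening: 0.124
grip_force: 30.0
```

View pics/slide.png

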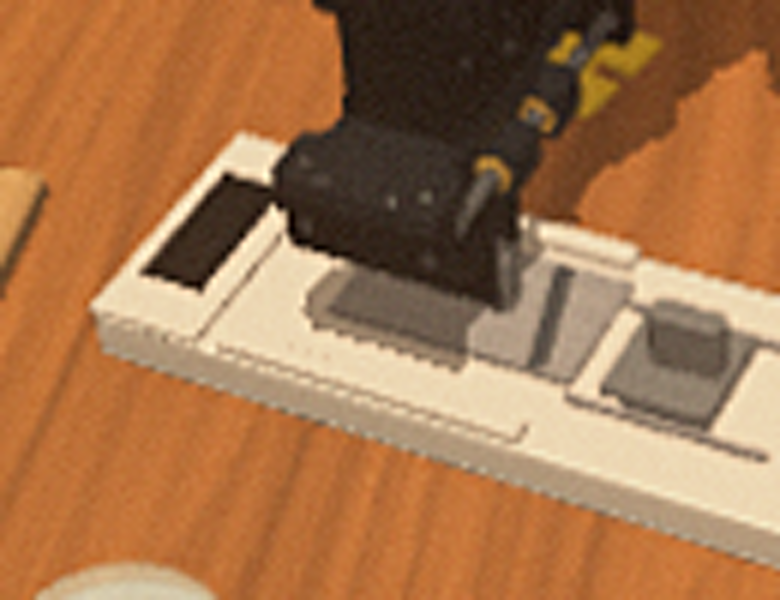

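The blade lies flat on the bed and went past the pin unblocked, so the pin is in the notch. I keep sliding and feel for the bottom.

```bash
python3 -m inch '[[[0.015,0,-0.002],0,1],[[0.015,0,0],0,1],[[0.015,0,0],0,1],[[0.015,0,0],0,1],[[0.015,0,0],0,1],[[0.015,0,0],0,1],[[0.015,0,0],0,1],[[0.015,0,0],0,1],[[0.015,0,0],0,1],[[0.015,0,0],0,1]]'; python3 -m inch '[[[0.01,0,0],0,1],[[0.01,0,0],0,1],[[0,0,0],0,1],[[0,0,0],0,1],[[0,0,0],0,1],[[0,0,0],0,1],[[0,0,0],0,1],[[0,0,0],0,1],[[0,0,0],0,1],[[0,0,0],0,1]]'
```

```text
t: 17.1
eef_pos: [585.9, 155.4, 35.1]
tcp_rot: [3.142, -0.0, -0.265]
ft_force: [-1.9, 0.1, 0.5]
opening: 0.124
grip_force: 30.0
t: 18.35
eef_pos: [586.9, 155.0, 35.1]
tcp_rot: [3.141, 0.0, -0.264]
ft_force: [0.2, 0.4, -1.0]
opening: 0.127
grip_force: 30.0
```

```bash
python3 -m inch '[[[0.01,0,0.002],0,1],[[0,0,0],0,1],[[0.01,0,0],0,1],[[0,0,0],0,1],[[0.01,0,0],0,1],[[0,0,0],0,1],[[0,0,0],0,1],[[0,0,0],0,1],[[0,0,0],0,1],[[0,0,0],0,1]]'; python3 -m inch '[[[0.01,0,0],0,1],[[0,0,0],0,1],[[0,0,0],0,1],[[0,0,0],0,1],[[0,0,0],0,1],[[0,0,0],0,1],[[0,0,0],0,1],[[0,0,0],0,1],[[0,0,0],0,1],[[0,0,0],0,1]]'
```

```text
t: 19.6
eef_pos: [587.8, 154.8, 35.1]
tcp_rot: [3.141, 0.002, -0.264]
ft_force: [-6.4, 1.5, 4.7]
opening: 0.125
grip_force: 30.0
t: 20.85
eef_pos: [587.9, 154.7, 35.1]
tcp_rot: [3.141, 0.002, -0.264]
ft_force: [-8.6, 2.4, 7.0]
opening: 0.124
grip_force: 30.0
```

Contact: a steady 9 N along -x at slicer x ≈ 19, the expected seat, so the pin is at the notch's bottom. I relax the push, release, rise and look.

```bash
python3 -m inch '[[[-0.01,0,-0.004],0,1],[[0,0,0],0,1],[[0,0,0],0,0.3],[[0,0,0],0,0.3],[[0,0,0],0,0.3],[[0,0,-0.05],0,0.3],[[0,0,-0.3],0,0.3],[[0,0,-0.4],0,0.3],[[0,0,-0.1],0,0.3],[[0,0,0],0,0.3]]'
python3 - <<'E'
from h import *
np.set_printoptions(precision=1,suppress=True)
th=np.radians(-15.3);R=np.array([[np.cos(th),-np.sin(th)],[np.sin(th),np.cos(th)]]);c=np.array([571.9,168.1])
L=lambda P:(P[:2]-c)@R
q=eyes.read_camera("side");p=eyes.read_camera("top")
for n,pic in(("s",q),("t",p)):
  for name,z in(("notch_root",24),("blade",24),("keeper_grip",60.8)):
    print(n,name,[(round(d["score"],2),L(at_z(pic,d["centre"],z))) for d in eyes.spot_point(name,pic)[:3]])
cv2.imwrite("pics/rel.png",np.hstack([cv2.resize(a["pixels"][r-40:r+60,k-40:k+60,::-1],(400,400),interpolation=2) for a,r,k in((q,265,280),(p,180,250))]))
w=c+R@np.array([-87.3,-1.5]); print(w); go((*w,72),-15.3)
E
```

```text
t: 22.1
eef_pos: [588.8, 154.6, 86.8]
tcp_rot: [-3.141, -0.001, -0.265]
ft_force: [-0.3, -1.0, 1.3]
opening: 0.347
grip_force: 0.0
s notch_root [(0.82, array([  28.8, -158. ])), (0.64, array([-185.4, -490.8])), (0.58, array([59.3, -6.6]))]
s blade [(0.9, array([  63.9, -160.6])), (0.89, array([28. , -7.1])), (0.71, array([-216.8, -463.3]))]
s keeper_grip [(0.92, array([-92.9,  13.9]))]
t notch_root [(0.92, array([-177.4, -527.2])), (0.59, array([  42.3, -196.7])), (0.42, array([ 55.5, -10.8]))]
t blade [(0.67, array([-204.6, -492.6])), (0.62, array([  70.6, -203. ])), (0.58, array([16.3, -3.8]))]
t keeper_grip []
[487.3 189.7]
pos [588.5 154.6  85.9] rpy [ 3.1  0.  -0.3] t 22.5 F [0.2 0.2 0. ]
shift now [-1.8 -0.1  0.2] after turn [-1.8 -0.1  0.2] turn 0.03
```

View pics/rel.png

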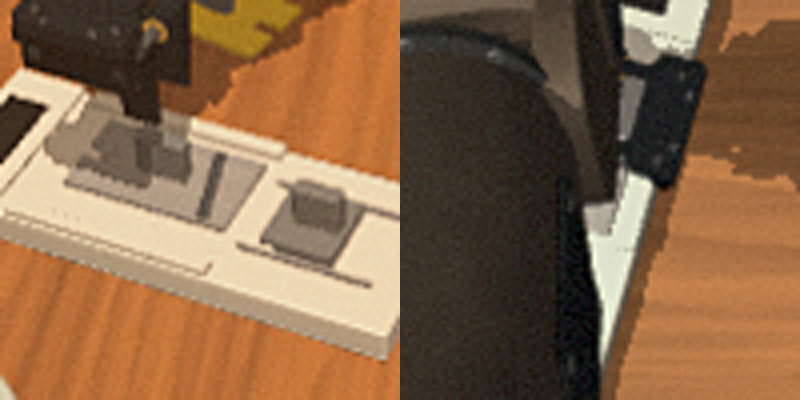

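The blade lies flat in the bed, tab free, with a gap to the keeper. Now the keeper grip.

```bash
python3 -m inch '[[[-0.3,0,0],0,0],[[-0.6,0,0],0,-0.2],[[-0.6,-0.127,0],0,-0.2],[[-0.28,0,0],0,-0.2],[[0,0,0.15],0,-0.2],[[0,0,0.3],0,-0.2],[[0,0,0.25],0,-0.2],[[0,0,0.08],0,-0.2],[[0,0,0],0,-0.2],[[0,0,0],0,-0.2]]'
python3 - <<'E'
from h import *
go((487.3,189.7,38),-15.3)
q=eyes.read_camera("side")
cv2.imwrite("pics/keep.png",cv2.resize(q["pixels"][225:315,260:370,::-1],None,fx=6,fy=6,interpolation=2))
E
```

```text
t: 23.75
eef_pos: [487.8, 189.8, 39.8]
tcp_rot: [-3.141, -0.001, -0.265]
ft_force: [-0.1, -0.5, 0.0]
opening: 0.601
grip_force: 0.0
pos [487.8 189.8  39.8] rpy [-3.1414e+00 -5.0000e-04 -2.6460e-01] t 23.75 F [-0.1 -0.5  0. ]
shift now [-0.008  0.005  0.03 ] after turn [-0.008  0.005  0.03 ] turn 0.03
```

View pics/keep.png

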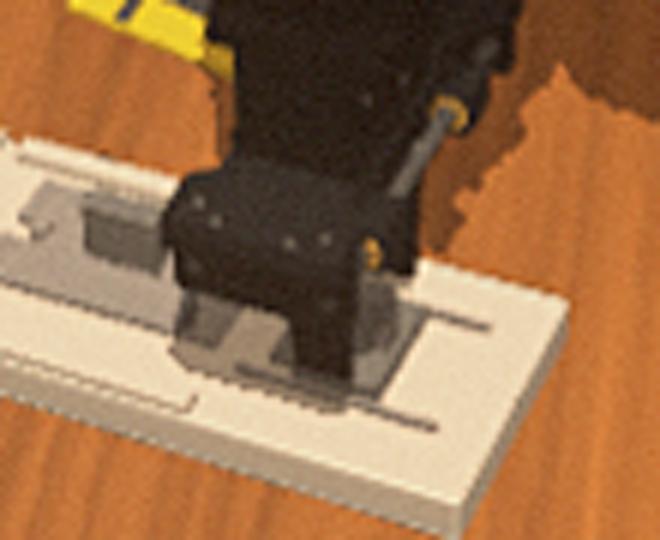

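The fingers straddle the keeper's grip above its block. I close on it and watch the side force.

```bash
python3 -m inch '[[[0,0,0],0,0.3],[[0,0,0],0,1],[[0,0,0],0,1],[[0,0,0],0,1],[[0,0,0],0,1],[[0,0,0],0,1],[[0,0,0],0,1],[[0,0,0],0,1],[[0,0,0],0,1],[[0,0,0],0,1]]'
```

```text
t: 25.05
eef_pos: [488.2, 190.7, 39.5]
tcp_rot: [-3.14, -0.001, -0.265]
ft_force: [1.6, 8.2, -1.9]
opening: 0.128
grip_force: 30.0
```

```bash
python3 -m inch '[[[0,-0.02,0],0,1],[[0.04,0,0],0,1],[[0.05,0,0],0,1],[[0.05,0,0],0,1],[[0.05,0,0],0,1],[[0.05,0,0],0,1],[[0.05,0,0],0,1],[[0.04,0,0],0,1],[[0.04,0,0],0,1],[[0.04,0,0],0,1]]'; python3 -m inch '[[[0.02,0,0],0,1],[[0.02,0,0],0,1],[[0.02,0,0],0,1],[[0.01,0,0],0,1],[[0.01,0,0],0,1],[[0,0,0],0,1],[[0,0,0],0,1],[[0,0,0],0,1],[[0,0,0],0,1],[[0,0,0],0,1]]'; python3 -c "
from h import *
go((488.2,190.7,38),-15.3)"
```

```text
t: 26.3
eef_pos: [511.7, 184.4, 39.5]
tcp_rot: [3.141, 0.0, -0.265]
ft_force: [-1.9, 0.2, 5.3]
opening: 0.124
grip_force: 30.0
t: 27.55
eef_pos: [516.4, 183.2, 39.5]
tcp_rot: [3.141, -0.0, -0.265]
ft_force: [-2.0, -1.4, 5.1]
opening: 0.125
grip_force: 30.0
pos [516.4 183.2  39.5] rpy [ 3.1415e+00 -2.0000e-04 -2.6460e-01] t 27.55 F [-2.  -1.4  5.1]
shift now [-0.486  0.002  0.025] after turn [-0.486  0.003  0.025] turn 0.03
```

```bash
python3 -m inch '[[[0.02,0,0],0,1],[[0.01,0,0],0,1],[[0.01,0,0],0,1],[[0.01,0,0],0,1],[[0,0,0],0,1],[[0,0,0],0,1],[[0,0,0],0,1],[[0,0,0],0,1],[[0,0,0],0,1],[[0,0,0],0,1]]'; python3 -m inch '[[[0.01,0,0],0,1],[[0,0,0],0,1],[[0.01,0,0],0,1],[[0,0,0],0,1],[[0,0,0],0,1],[[0,0,0],0,1],[[0,0,0],0,1],[[0,0,0],0,1],[[0,0,0],0,1],[[0,0,0],0,1]]'; python3 -c "
from h import *
go((488.2,190.7,38),-15.3)"
```

```text
t: 28.8
eef_pos: [519.2, 182.4, 39.5]
tcp_rot: [3.141, -0.0, -0.265]
ft_force: [-2.6, -0.3, 5.8]
opening: 0.128
grip_force: 30.0
t: 30.05
eef_pos: [519.9, 182.2, 39.5]
tcp_rot: [3.141, 0.001, -0.265]
ft_force: [-5.8, 0.9, 6.4]
opening: 0.123
grip_force: 30.0
pos [519.9 182.2  39.5] rpy [ 3.1412e+00  9.0000e-04 -2.6460e-01] t 30.05 F [-5.8  0.9  6.4]
shift now [-0.546  0.002  0.026] after turn [-0.546  0.003  0.026] turn 0.03
```

```bash
python3 -m inch '[[[0.01,0,0],0,1],[[0,0,0],0,1],[[0.01,0,0],0,1],[[0,0,0],0,1],[[0,0,0],0,1],[[0,0,0],0,1],[[0,0,0],0,1],[[0,0,0],0,1],[[0,0,0],0,1],[[0,0,0],0,1]]'
```

```text
t: 31.3
eef_pos: [519.9, 182.2, 39.5]
tcp_rot: [3.141, 0.003, -0.265]
ft_force: [-9.7, 4.0, 10.2]
opening: 0.123
grip_force: 30.0
```

A hard stop after 32.8 mm. The keeper started at about 2 to 3 mm, so this is home. I relieve, release, rise, back off and check.

```bash
python3 -m inch '[[[-0.025,0,0],0,1],[[0,0,0],0,1],[[0,0,0],0,0],[[0,0,0],0,-0.2],[[0,0,0],0,-0.2],[[0,0,-0.2],0,-0.2],[[0,0,-0.5],0,-0.2],[[0,0,-0.8],0,-0.2],[[0,0,-0.8],0,-0.2],[[0,0,-0.3],0,-0.2]]'; python3 -m inch '[[[-0.2,0.3,0],0,-0.2],[[-0.2,0.6,0],0,-0.2],[[-0.2,0.8,0],0,-0.2],[[-0.2,0.8,0],0,-0.2],[[-0.2,0.8,0],0,-0.2],[[-0.2,0.8,0],0,-0.2],[[-0.2,0.8,0],0,-0.2],[[0,0.8,0],0,-0.2],[[0,0.5,0],0,-0.2],[[0,0,0],0,-0.2]]'
python3 - <<'E'
from h import *
np.set_printoptions(precision=1,suppress=True)
th=np.radians(-15.3);R=np.array([[np.cos(th),-np.sin(th)],[np.sin(th),np.cos(th)]]);c=np.array([571.9,168.1])
L=lambda P:(P[:2]-c)@R
q=eyes.read_camera("side");p=eyes.read_camera("top")
for n,pic in(("s",q),("t",p)):
  for name,z in(("notch_root",24),("keeper_grip",60.8)):
    print(n,name,[(round(d["score"],2),L(at_z(pic,d["centre"],z))) for d in eyes.spot_point(name,pic)[:4]])
cv2.imwrite("pics/fin.png",np.hstack([cv2.resize(a["pixels"][r-33:r+33,k-33:k+33,::-1],(400,400),interpolation=2) for a,r,k in((q,270,285),(p,185,250))]))
E
```

```text
t: 32.55
eef_pos: [520.7, 182.5, 199.2]
tcp_rot: [-3.139, -0.004, -0.264]
ft_force: [0.1, 0.1, -0.9]
opening: 0.595
grip_force: 0.0
t: 33.8
eef_pos: [341.3, -156.2, 196.1]
tcp_rot: [3.141, -0.001, -0.268]
ft_force: [0.5, 1.0, -0.2]
opening: 0.599
grip_force: 0.0
s notch_root [(0.88, array([-174.4, -491.7])), (0.81, array([  34.4, -164.1])), (0.65, array([ 58.5, -16.1]))]
s keeper_grip [(0.86, array([-61. ,   9.4])), (0.42, array([ 112.7, -491.9]))]
t notch_root [(0.88, array([  43.9, -192.5])), (0.85, array([55.7, -2.4]))]
t keeper_grip [(0.81, array([-53.7,  -0.5]))]
```

View pics/fin.png

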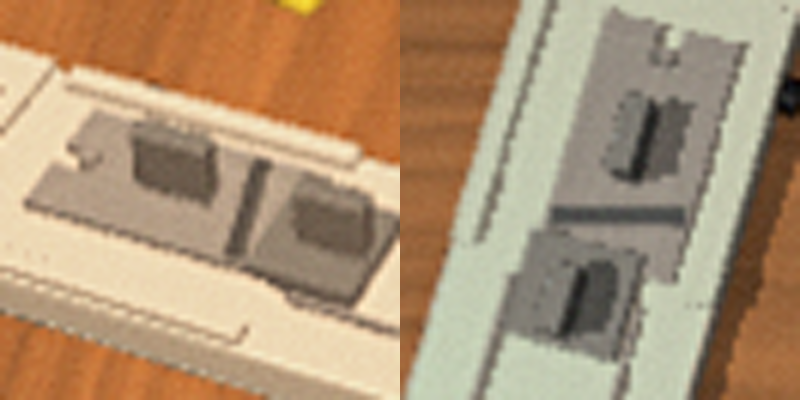

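Both views show the blade flat with the pin at the notch's bottom. The keeper is over its near end, with the grip at x ≈ -54 to -55, which is home.

```bash
python3 -c "
from cell import env
print(env.job_done())"
```

```text
the job is handed in; nothing more can be done
None
```

The notched blade is lying flat in the slicer with the pin at the bottom of its notch, the keeper is slid home to its stop, and I touched nothing else; I handed the job in at about 34 s, and no verdict came back.

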